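# Make up two repair kits at the electronics desk

## Robot

A 7-joint arm with a two-finger parallel gripper is mounted at the origin on the work surface. World frame = base frame: x ahead of the robot, y to its left, z up, the work surface at z = 0. Lengths are in m, angles in rad, forces in N, time in s.
With the tool pointing down it reaches from about 0.35 to 0.9 m from the base axis. Payload 19.9 kg.
Tool frame: the origin (TCP) lies at the very end of the fingers, on their centre line; the grasp point (between the pads) lies 19 mm behind it; z points along the fingers, y is the line along which they close (so a half turn about z gives the same grasp; the last joint's range is limited). The gripper opens to 85 mm and grips with 20 to 120 N. Pads are 22 mm wide; open, the fingers measure 114 mm over their backs; the gripper's body (76 mm by 85 mm) begins 54 mm behind the grasp point. The pads swing forward as they close: fully open they stand 13 mm farther back than shut.
Start: joints at [-1.383, 0.417, -0.01, 1.614, 0.005, 1.111, -0.053], TCP at [0.142, 0.609, 0.231] pointing down, gripper open.
Joint ranges: [-2.81, 2.81], [-0.39, 2.02], [-1.27, 1.25], [0.06, 2.57], [-1.19, 4.33], [0.19, 2], [-2.82, 2.82]. Speed limits (rad/s): [1.89, 1.89, 2.39, 2.39, 3.01, 3.01, 3.01].

## Interface

Orientations are given as a unit quaternion [x, y, z, w].
In Python, from bench import r, optics, order gives the robot as it stands.
- The arm moves only by the shell command python3 -m creep 'ROWS' [FORCE]. ROWS is JSON, a list of rows, each a list of 7 numbers: the turn, a rotation vector about the tool's x, y, z in degrees, then the shift along the tool's x, y, z in cm, then the finger opening in cm, from 0 to 8.54. A call has 1 to 20 rows; each row shifts and turns the commanded pose from where the row before left it, along the tool's axes as they then stand; what a row does not reach is not made up. A row lasts 1/12 s, in which the tool goes at most 41.7 mm and 7.16 degrees, less where a joint would pass 70% of its speed; a pose out of reach is approached as far as the arm can. A call with a gripper value outside its range is refused whole. The fingers move at their own pace and stop on an object; FORCE is the grip in N (left out, the last holds). Time passes only in rows, so rows that do not move let the fingers close. It gives the time, the measured TCP pose, the force, the opening and the grip force at its end, in the units of the state.
- r.read_state(): the state, without advancing time (a new reading comes with each control period).
- optics.snapshot(name): name is "side" or "top" or "wrist"; returns (picture, depth): 384x512x3 uint8, red, green, blue; 384x512 float32, m along the optical axis (not along the pixel's ray), 0 where there is no reading.
- optics.calibration(name): a dict with "fx", "fy", "cx", "cy" (pixels), "T" (4x4, takes a point from camera to world coordinates); the wrist camera has in their place "mount" (4x4, takes a point from camera to tool coordinates, whose origin is the TCP and whose axes are the flange's). Camera axes: x right, y up, looking along -z (the intrinsics and any distortion apply to the point x, -y, -z); pixel columns grow to the right and rows downward; lengths in m; the calibration is good to about 2 mm. A picture is of the moment at which its call begins: read the wrist's pose just before it. calibration takes no time and is no camera call.
- order.hand_in(): hands the job in; it is judged then, once.
Trained networks look in the newest picture that a camera, given by its name, has taken for a name from the list of things; names that differ only in an ending like _2 or _b are one class to them, and where a whole thing is asked for, a point or a joint stands for the part that bears it (a point fixed in the world has none). Each returns a list of dicts, best first, with "confidence" (0 to 1); they miss things now and then, are a little off and sometimes report something else, mostly with a low value. They report only what shows in the picture. A call takes as long as a camera call. They do not tell look-alikes from the thing itself.
- optics.boxes_of(camera, label): "box" ([left, top, width, height] in pixels, round what is visible of it).
- optics.outline_of(camera, label): "mask" (384x512 bool, what is visible of it) and "box" ([left, top, width, height] in pixels, round what is visible of it).
- optics.pinpoint(camera, label): "point" ([column, row] in pixels: a listed point, or the origin of a listed thing).
The state is a dict: "time_s": time; "joints": joint angles; "qd": joint speeds; "effort": joint torques, N m; "tcp_pos": TCP position; "orientation": TCP orientation; "ft_force": force on the tool from outside, world axes, zero at the start; "moment": the same for the moment, N m; "finger_gap": finger opening in m; "gripper_force": force on a finger pad.
Only numpy, scipy, OpenCV 4.12 (cv2) and the standard library are available. Lean on these libraries where they do the work, as an engineer would, in place of code of your own. Each camera call takes 0.05 s, during which the arm holds its last target. There are 200 camera calls.

## Task

Make up the two repair kits from the parts on the desk. In the long tray put the transformer in the middle cell, the large capacitor in the end cell beside the thumb tab and the small capacitor in the other end cell; in the short tray put the fan in the larger cell and the heat sink in the narrower one. Stand every part upright, as it stands now, flat on the floor of its cell, and leave the spare relay and choke where they are.

Things in the scene. Friction and masses are not known exactly. Their poses are not given: they have to be found in the camera images.
- long_tray: The longer of two shallow grey trays, 190 (x) x 66 (y) mm, fixed. Origin: centre of its underside, z up. Floor 3 mm thick; walls 3 mm thick, tops 12 mm over the desk. Three cells in a row along x, each 60 mm wide (y): the middle one, 66 mm long, at x = 0; end cells, 56 mm long, centred at x = +64 and -64 mm. A flat round thumb tab sticks out 42 mm from the +x end only, top 12 mm over the desk.
- short_tray: The shorter shallow grey tray, 125 (x) x 72 (y) mm, fixed, no tab. Origin: centre of its underside, z up. Floor 3 mm thick; walls 3 mm thick, tops 12 mm over the desk. Two cells along x, each 66 mm wide (y): the larger, square one is 66 mm long, centred at x = -26.5 mm; the narrower is 50 mm long, centred at x = +34.5 mm.
- transformer: Mains transformer: a block 50 (x) x 40 (y) x 42 (z) mm, dark steel core with a copper winding that bulges out on its two y sides; the y faces may be gripped at any height. About 0.25 kg. Origin: centre of its underside; stands upright, z up.
- large_capacitor: The larger of two upright black cans with an aluminium top: diameter 35 mm, 45 mm high, about 60 g. Origin: centre of its underside, z up.
- small_capacitor: The smaller of two upright black cans with an aluminium top: diameter 25 mm, 32 mm high, about 30 g. Origin: centre of its underside, z up.
- fan: Small cooling fan lying flat, a black square frame 40 x 40 mm in x and y, 28 mm high, with grey blades and a round hub seen from above; about 50 g. Solid to grip on its sides. Origin: centre of its underside, z up.
- heat_sink: Aluminium heat sink with six upright fins running along y: 28 (x) x 46 (y) x 32 (z) mm, about 70 g. Its x sides and its fin ends (y) can both be gripped. Origin: centre of its underside, z up.
- relay: Spare relay, in neither kit: a small narrow black block 29 (x) x 13 (y) x 25 (z) mm, loose. Origin: centre of its underside. To be left where it is.
- choke: Spare choke, in neither kit: a low copper-wound ring, diameter 36 mm, 14 mm high, loose. Origin: centre of its underside. To be left where it is. (Other clutter lying among the stock, such as a coaster, lid, note pad, pencil and memory stick, is under 8 mm high.)
Mind the look-alikes: they are no part of the job. What is shaped like the heat_sink but red is not meant.

How it is judged:
By the outcome, as a careful person would: the job done as asked, in the order asked, and still so for the second after the job is handed in, with the robot touching nothing.
It also fails if it takes over 115 s, if anything falls off the work surface, if the arm or the gripper's body presses on something with over 40 N, if the wrist force passes 120 N, or if a joint passes its speed limit or range.

## Working session

There is one attempt and no reset: what is moved stays moved. The work goes in short steps, Python scripts to look and compute and a shell command to move; the robot and the scene stay as the last step left them, time stands still between calls to the robot, and variables do not carry over. Pictures are saved under pics/ and viewed, at most 14 in all, crops included, and the job is handed in when it is done.

```bash
ls; mkdir -p pics
python3 - <<'E'
from bench import r, optics, order
import cv2,numpy as np
for n in ("top","side"):
    p,d=optics.snapshot(n); cv2.imwrite(f"pics/{n}0.png",p[:,:,::-1]); np.save(f"pics/{n}0.npy",d)
    c=optics.calibration(n); print(n,{k:np.round(v,4).tolist() if k=='T' else v for k,v in c.items()})
print(optics.calibration("wrist"))
s=r.read_state();print(s)
E
```

```text
pics
top {'fx': 383.8120814965118, 'fy': 383.8120814965118, 'cx': 257.99154258731636, 'cy': 198.96237830703993, 'T': [[0.0147, 0.9869, -0.1605, 0.388], [-0.9994, 0.0197, 0.0299, 0.0145], [0.0327, 0.1599, 0.9866, 0.8169], [0.0, 0.0, 0.0, 1.0]]}
side {'fx': 356.53310368267825, 'fy': 356.53310368267825, 'cx': 248.9433726857953, 'cy': 192.43128854878054, 'T': [[0.9877, 0.0628, -0.1435, 0.4137], [-0.1549, 0.5295, -0.8341, -0.6453], [0.0236, 0.846, 0.5327, 0.459], [0.0, 0.0, 0.0, 1.0]]}
{'fx': 337.24460126282014, 'fy': 337.24460126282014, 'cx': 251.94482054104364, 'cy': 185.5473528659199, 'mount': array([[-1.53583768e-04,  9.63120648e-01,  2.69069867e-01,
         6.73759830e-02],
       [ 9.99999122e-01, -2.06309873e-04,  1.30926936e-03,
        -5.57433086e-05],
       [ 1.31649612e-03,  2.69069831e-01, -9.63119771e-01,
        -1.42913189e-01],
       [ 0.00000000e+00,  0.00000000e+00,  0.00000000e+00,
         1.00000000e+00]])}
{'time_s': 0.1, 'joints': array([-1.38252472,  0.4178959 , -0.01034074,  1.6141085 ,  0.0047018 ,
        1.11068989, -0.05299983]), 'qd': array([-0.00100194, -0.00176492, -0.00015536, -0.00079657, -0.00072257,
       -0.00065322, -0.00129196]), 'effort': array([ 2.80401619e-03, -8.65812063e+01,  6.80256709e-01, -4.35634518e+01,
        1.91600824e-02,  4.81854222e-03,  2.48986623e-05]), 'tcp_pos': array([0.1422641 , 0.60827747, 0.23073642]), 'orientation': array([ 1.14611651e-01,  9.93410227e-01, -5.38118894e-04, -2.63296370e-05]), 'ft_force': array([0.06939257, 0.53689296, 0.56706064]), 'moment': array([0.04946764, 0.01743783, 0.04181657]), 'gripper_force': 0.0, 'finger_gap': 0.0856023666351335}
```

View pics/top0.png

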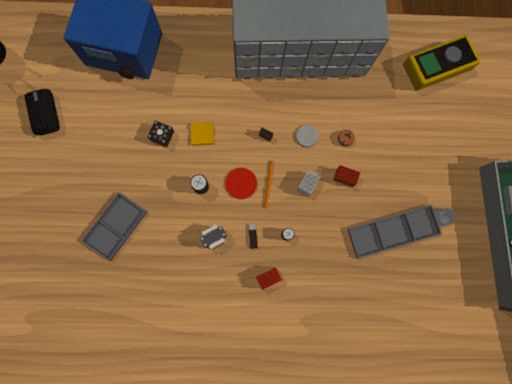

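View pics/side0.png

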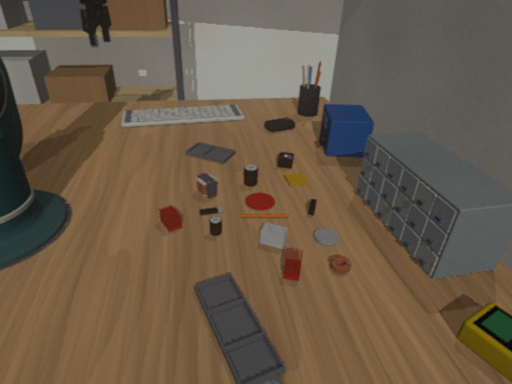

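The top view shows fan (160,133), large cap (200,184), transformer (213,237), heat sink (309,183), small cap (288,234), relay (266,134), choke (346,138) and red decoys (347,176) and (269,279). The short tray is at (115,226) and the long tray at (395,231), with its tab to the right (445,217). The side view agrees.

```bash
cat > h.py <<'E'
from bench import r, optics, order
import cv2,numpy as np
from scipy.spatial.transform import Rotation as R
H=dict(transformer=.042,large_capacitor=.045,small_capacitor=.032,fan=.028,heat_sink=.032,relay=.025,choke=.014,long_tray=.012,short_tray=.012)
def snap(cam,f=None):
    s=r.read_state(); p,d=optics.snapshot(cam); c=optics.calibration(cam)
    if cam=="wrist":
        M=np.eye(4);M[:3,:3]=R.from_quat(s["orientation"]).as_matrix();M[:3,3]=s["tcp_pos"];T=M@c["mount"]
    else: T=c["T"]
    if f: cv2.imwrite(f"pics/{f}.png",p[:,:,::-1])
    v,u=np.mgrid[:384,:512]
    P=np.stack([(u-c["cx"])/c["fx"]*d,-(v-c["cy"])/c["fy"]*d,-d],-1)
    W=P@T[:3,:3].T+T[:3,3]; W[d==0]=np.nan
    return p,W,c,T
def proj(c,T,X):
    q=(np.asarray(X)-T[:3,3])@T[:3,:3]; return [c["cx"]+c["fx"]*q[0]/-q[2],c["cy"]-c["fy"]*q[1]/-q[2]]
def find(cam,label,W,p,near=None):
    """top-face rectangle of each detection; image pixels re-cast onto the known top height"""
    out=[]
    for o in optics.outline_of(cam,label):
        if o["confidence"]<.3: continue
        q=W[o["mask"]]; rgb=np.median(p[o["mask"]],0)
        ok=np.isfinite(q[:,2]); q=q[ok]
        t=q[np.abs(q[:,2]-H[label])<.006] 
        if len(t)<5: print(label,"few top",o["confidence"],o["box"]); continue
        (c,wh,a)=cv2.minAreaRect((t[:,:2]*1000).astype(np.float32))
        print(label,"%.2f"%o["confidence"],"box",np.round(o["box"]).tolist(),"rgb",rgb,"rect c",np.round(c,1),"wh",np.round(wh,1),"ang %.1f"%a,"z95 %.1f"%(1000*np.percentile(q[:,2],95)),"mean",np.round(t.mean(0)*1000,1))
E
python3 - <<'E'
from h import *
p,W,c,T=snap("top")
print("desk z",np.nanmedian(W[300:340,100:220,2]),np.nanmedian(W[150:165,60:120,2]))
for l in H: find("top",l,W,p)
E
```

```text
desk z -0.0004918889535437954 -0.00044584760985411087
transformer 0.56 box [201.0, 227.0, 20.0, 21.0] rgb [77. 72. 72.] rect c [436.9  81.7] wh [36.5 47.1] ang 28.3 z95 43.3 mean [436.1  81.8  40.5]
large_capacitor few top 0.54 [297.9, 172.4, 22.9, 23.5]
large_capacitor 0.53 box [192.0, 172.0, 17.0, 22.0] rgb [144. 143. 137.] rect c [546.1 115. ] wh [32.5 30.4] ang 46.5 z95 47.3 mean [545.8 114.5  44.9]
fan 0.72 box [146.0, 121.0, 28.0, 29.0] rgb [52. 44. 34.] rect c [658.2 204. ] wh [40.8 40.3] ang 69.9 z95 28.7 mean [657.9 203.8  25.9]
heat_sink 0.81 box [295.0, 170.0, 24.0, 25.0] rgb [124. 120. 111.] rect c [ 555.1 -114.3] wh [27.9 43.6] ang 60.3 z95 32.8 mean [ 554.2 -113.3   31. ]
heat_sink 0.70 box [333.0, 163.0, 25.0, 26.0] rgb [102.  28.  15.] rect c [ 573.4 -197.9] wh [46.  28.7] ang 70.6 z95 33.0 mean [ 573.1 -197.1   30.2]
heat_sink 0.60 box [257.0, 271.0, 22.0, 19.0] rgb [119.  28.  15.] rect c [355.6 -31.4] wh [27.1 42.4] ang 26.0 z95 32.8 mean [355.3 -30.8  31. ]
relay 0.56 box [258.0, 128.0, 13.0, 13.0] rgb [45. 33. 23.] rect c [663.6 -23.4] wh [28.9 13.4] ang 64.1 z95 26.4 mean [663.  -23.1  24.3]
choke 0.58 box [338.0, 130.0, 16.0, 14.0] rgb [129.5  73.   42.5] rect c [ 660.7 -200.3] wh [32.6 33.8] ang 46.4 z95 15.0 mean [ 660.9 -200.1   12.9]
long_tray 0.76 box [346.0, 208.0, 109.0, 49.0] rgb [87. 85. 85.] rect c [ 463.2 -321. ] wh [ 65.9 232.3] ang 16.7 z95 12.5 mean [ 468.5 -342.4   11. ]
short_tray 0.73 box [85.0, 196.0, 61.0, 66.0] rgb [82. 82. 83.] rect c [458.4 290.3] wh [ 72.8 124.6] ang 56.4 z95 11.9 mean [455.7 289.6  10.6]
```

```bash
cat >> h.py <<'E'
def plan(x,y,z,yaw):
    """turn about tool z (deg) first, then shifts (cm) along the turned tool axes; yaw = world direction of tool y, mod 180"""
    s=r.read_state(); M=R.from_quat(s["orientation"]).as_matrix()
    cur=np.degrees(np.arctan2(M[1,1],M[0,1])); d=(cur-yaw+90)%180-90
    rest=M@R.from_euler('z',d,degrees=True).as_matrix()
    ideal=np.c_[[-np.sin(np.radians(cur-d)),np.cos(np.radians(cur-d)),0],[np.cos(np.radians(cur-d)),np.sin(np.radians(cur-d)),0],[0,0,-1]]
    tilt=np.degrees(R.from_matrix(rest.T@ideal).as_rotvec())
    e=np.array([x,y,z])-s["tcp_pos"]
    print("t %.2f"%s["time_s"],"tcp",np.round(s["tcp_pos"]*1000,1),"yaw %.1f"%cur,"turn %.1f"%d,"shift cm",np.round(ideal.T@e*100,2),"in present axes",np.round(M.T@e*100,2),"tilt",np.round(tilt,1),"F",np.round(s["ft_force"],1),"gap %.1f grip %.1f"%(s["finger_gap"]*1000,s["gripper_force"]),"j",np.round(s["joints"],2))
E
python3 -c "
from h import *
plan(.437,.082,.2,28.3)"
```

```text
t 0.60 tcp [142.4 608.5 231.3] yaw 76.8 turn 48.5 shift cm [-60.33   0.98   3.13] in present axes [-40.68 -44.56   3.13] tilt [0. 0. 0.] F [ 0.5 -0.3 -0.5] gap 85.5 grip 0.0 j [-1.38  0.42 -0.01  1.61  0.    1.11 -0.05]
```

```bash
python3 -m creep '[[0,0,6.9,0,0,0,8.5],[0,0,6.9,0,0,0,8.5],[0,0,6.9,0,0,0,8.5],[0,0,6.9,0,0,0,8.5],[0,0,6.9,0,0,0,8.5],[0,0,6.9,0,0,0,8.5],[0,0,6.9,0,0,0,8.5],[0,0,0,-4,0,0,8.5],[0,0,0,-4,0,0,8.5],[0,0,0,-4,0,0,8.5],[0,0,0,-4,0,0,8.5],[0,0,0,-4,0,0,8.5],[0,0,0,-4,0,0,8.5],[0,0,0,-4,0,0,8.5],[0,0,0,-4,0,0,8.5],[0,0,0,-4,0,0,8.5]]'
python3 - <<'E'
from h import *
p,W,c,T=snap("wrist","w1")
for l in ("transformer","short_tray","large_capacitor"): find("wrist",l,W,p)
print("desk",np.nanpercentile(W[...,2],[10,30,50]))
plan(.437,.082,.2,28.3)
E
```

```text
time_s: 1.93
tcp_pos: [0.3148, 0.2905, 0.2315]
orientation: [0.511, 0.86, 0.0, -0.0]
ft_force: [1.8, 0.4, 0.5]
finger_gap: 0.0846
gripper_force: 0.0
transformer 0.75 box [243.0, 320.0, 32.0, 22.0] rgb [35. 31. 31.] rect c [424.1 102.7] wh [21.4  2.2] ang 29.0 z95 38.0 mean [422.8 101.8  38.3]
short_tray 0.88 box [309.0, 153.0, 98.0, 102.0] rgb [84. 84. 88.] rect c [457.1 289.6] wh [ 72.3 125.8] ang 56.4 z95 12.5 mean [447.9 302.8  11.1]
large_capacitor few top 0.58 [331.8, 341.9, 18.9, 9.8]
desk [-0.00057483  0.00011415  0.00066056]
t 2.13 tcp [314.7 291.9 231.6] yaw 28.4 turn 0.1 shift cm [-24.28   0.82   3.16] in present axes [-24.28   0.76   3.15] tilt [ 0. -0.  0.] F [-0.4  1.  -0.3] gap 84.9 grip 0.0 j [-1.15  0.06  0.34  2.08 -0.02  1.01 -0.3 ]
```

View pics/w1.png

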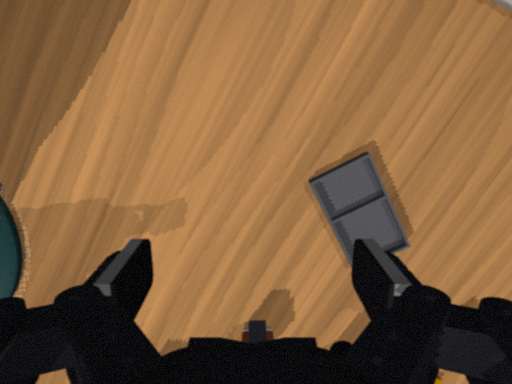

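The wrist view shows the short tray centred about (359,213), its divider running (330,217)–(384,197). I'll settle which cell is larger numerically.

```bash
python3 -m creep '[[0,0,0,-4,0,0,8.5],[0,0,0,-4,0,0,8.5],[0,0,0,-4,0,0,8.5],[0,0,0,-4,0,0,8.5],[0,0,0,-4,0,0,8.5],[0,0,0,-4,0.8,3,8.5],[0,0,0,-0.3,0,3,8]]'
python3 - <<'E'
from h import *
plan(.437,.082,.2,28.3)
p,W,c,T=snap("top","t1")
g=cv2.cvtColor(p,cv2.COLOR_RGB2GRAY).astype(float)
def prof(cx,cy,ang,L):
    u=np.array([np.cos(np.radians(ang)),np.sin(np.radians(ang))]);n=np.array([-u[1],u[0]])
    for s in range(-L,L+1,4):
        hs=[];gs=[]
        for w in np.linspace(-15,15,16):
            X=np.array([cx,cy])+u*s+n*w
            a,b=proj(c,T,[X[0]/1e3,X[1]/1e3,.006]);a,b=int(round(a)),int(round(b));hs.append(W[b,a,2]);gs.append(g[b,a])
        print(s,"%.1f"%(1000*np.nanmedian(hs)),"%.0f"%np.median(gs),end=" | ")
    print()
prof(457.7,290,146.4,66)
prof(457.2,-300.9,-73.3,98)
E
```

```text
time_s: 2.72
tcp_pos: [0.4369, 0.0853, 0.1778]
orientation: [0.512, 0.859, 0.002, 0.002]
ft_force: [0.4, 1.9, -0.6]
finger_gap: 0.0799
gripper_force: 0.0
t 2.72 tcp [436.9  85.3 177.8] yaw 28.4 turn 0.1 shift cm [-0.29 -0.14 -2.22] in present axes [-0.3  -0.13 -2.22] tilt [ 0.3  0.1 -0. ] F [ 0.4  1.9 -0.6] gap 79.9 grip 0.0 j [-0.81  0.18  0.61  2.12 -0.13  0.88  0.37]
-66 557.2 60 | -62 558.2 61 | -58 559.6 59 | -54 561.0 59 | -50 560.9 58 | -46 562.1 60 | -42 562.7 58 | -38 563.3 59 | -34 564.3 58 | -30 565.1 58 | -26 565.6 56 | -22 566.5 56 | -18 566.1 56 | -14 567.9 55 | -10 568.8 53 | -6 567.3 52 | -2 569.2 53 | 2 569.4 52 | 6 571.2 52 | 10 570.7 51 | 14 572.2 52 | 18 571.5 50 | 22 572.9 50 | 26 572.0 50 | 30 574.2 48 | 34 573.2 51 | 38 573.4 49 | 42 572.9 48 | 46 574.8 50 | 50 574.3 48 | 54 574.6 51 | 58 575.1 50 | 62 576.4 48 | 66 575.5 50 | 
-98 -0.8 118 | -94 8.1 68 | -90 3.3 110 | -86 2.2 112 | -82 2.5 110 | -78 1.8 112 | -74 2.5 112 | -70 2.6 112 | -66 1.9 111 | -62 2.3 112 | -58 2.1 111 | -54 2.5 111 | -50 2.2 112 | -46 2.9 86 | -42 2.3 84 | -38 2.3 80 | -34 10.0 68 | -30 2.9 110 | -26 2.9 110 | -22 2.0 111 | -18 2.0 112 | -14 3.1 112 | -10 2.7 112 | -6 2.2 112 | -2 2.5 112 | 2 2.3 110 | 6 1.8 111 | 10 2.8 112 | 14 2.9 112 | 18 2.8 113 | 22 2.1 95 | 26 2.1 83 | 30 3.2 82 | 34 8.1 60 | 38 11.4 104 | 42 1.6 113 | 46 2.7 112 | 50 4.1 111 | 54 2.3 112 | 58 2.2 113 | 62 2.4 112 | 66 2.0 112 | 70 3.1 112 | 74 2.2 113 | 78 2.2 112 | 82 2.1 82 | 86 1.9 82 | 90 3.2 78 | 94 8.0 61 | 98 10.7 110 |
```

```bash
python3 -m creep '[[0,0,0,-0.3,-0.1,4,7],[0,0,0,0,0,4,7],[0,0,0,0,0,4,7],[0,0,0,0,0,2.5,7],[0,0,0,0,0,1.7,7],[0,0,0,0,0,0,3],[0,0,0,0,0,0,3],[0,0,0,0,0,0,3],[0,0,0,0,0,0,3],[0,0,0,0,0,0,3],[0,0,0,0,0,0,3]]' 60
python3 - <<'E'
from h import *
plan(.4575,-.301,.15,16.7)
d=np.load("pics/top0.npy");c=optics.calibration("top");T=c["T"]
u=np.array([np.cos(np.radians(146.4)),np.sin(np.radians(146.4))]);n=np.array([-u[1],u[0]])
g=cv2.imread("pics/top0.png",0)
for s in range(-66,67,4):
    gs=[]
    for w in np.linspace(-20,20,20):
        X=np.array([457.7,290])+u*s+n*w
        a,b=proj(c,T,[X[0]/1e3,X[1]/1e3,.010]);gs.append(g[int(round(b)),int(round(a))])
    print(s,int(np.median(gs)),end=" | ")
E
```

```text
time_s: 3.68
tcp_pos: [0.4339, 0.0857, 0.0156]
orientation: [0.511, 0.86, 0.001, 0.0]
ft_force: [-2.2, 1.3, 14.1]
finger_gap: 0.0389
gripper_force: 62.2
t 3.68 tcp [433.9  85.7  15.6] yaw 28.6 turn 11.9 shift cm [-37.72  -8.86 -13.44] in present axes [-35.09 -16.4  -13.47] tilt [ 0.1 -0.   0. ] F [-2.2  1.3 14.1] gap 38.9 grip 62.2 j [-0.64  0.5   0.44  2.21 -0.43  0.51  0.63]
-66 117 | -62 91 | -58 67 | -54 71 | -50 86 | -46 86 | -42 84 | -38 85 | -34 86 | -30 85 | -26 85 | -22 85 | -18 84 | -14 84 | -10 85 | -6 84 | -2 84 | 2 85 | 6 70 | 10 72 | 14 76 | 18 84 | 22 84 | 26 84 | 30 84 | 34 84 | 38 84 | 42 83 | 46 83 | 50 84 | 54 84 | 58 66 | 62 84 | 66 93 |
```

```bash
python3 -m creep '[[0,0,0,0,0,-1.5,3],[0,0,0,0,0,-4,3],[0,0,6,0,0,-4,3],[0,0,5.9,0,0,-4,3],[0,0,0,-2,-1,0,3],[0,0,0,-4,-1,0,3],[0,0,0,-4,-1,0,3],[0,0,0,-4,-1,0,3],[0,0,0,-4,-1,0,3],[0,0,0,-4,-1,0,3],[0,0,0,-4,-1,0,3],[0,0,0,-4,-1,0,3],[0,0,0,-4,-0.9,0,3],[0,0,0,-3,0,0,3],[0,0,0,0,0,0,3],[0,0,0,0,0,0,3]]'
python3 - <<'E'
from h import *
plan(.4561,-.2964,.1,16.7)
p,W,c,T=snap("side","s1")
find("side","transformer",W,p)
E
```

```text
time_s: 5.02
tcp_pos: [0.4535, -0.2965, 0.1498]
orientation: [0.598, 0.801, -0.0, 0.0]
ft_force: [0.5, 0.6, -2.7]
finger_gap: 0.0393
gripper_force: 61.6
t 5.02 tcp [ 453.5 -296.5  149.8] yaw 16.5 turn -0.2 shift cm [-0.07  0.25  4.98] in present axes [-0.06  0.25  4.98] tilt [-0.  0.  0.] F [ 0.5  0.6 -2.7] gap 39.3 grip 61.6 j [-0.07  0.46  0.75  1.92 -0.39  0.92  1.16]
transformer few top 0.88 [217.8, 222.3, 32.4, 53.2]
```

Run:
```python
from h import *
p,W,c,T=snap("side","s2")
o=optics.outline_of("side","transformer")[0]
q=W[cv2.erode(o["mask"].astype(np.uint8),np.ones((2,2)))>0];q=q[np.isfinite(q[:,2])]
s=r.read_state();M=R.from_quat(s["orientation"]).as_matrix()
l=(q-s["tcp_pos"])@M*1000
print(np.percentile(l,[3,50,97],axis=0).round(1))
x,y,w,h=[int(v) for v in o["box"]]
cv2.imwrite("pics/c1.png",cv2.resize(p[170:330,150:330,::-1],None,fx=4,fy=3.6,interpolation=cv2.INTER_CUBIC))
```

```text
[[-29.2 -19.5 -27.8]
 [-18.7  -3.3 -21.8]
 [ 14.2  18.3  11.4]]
```

View pics/c1.png

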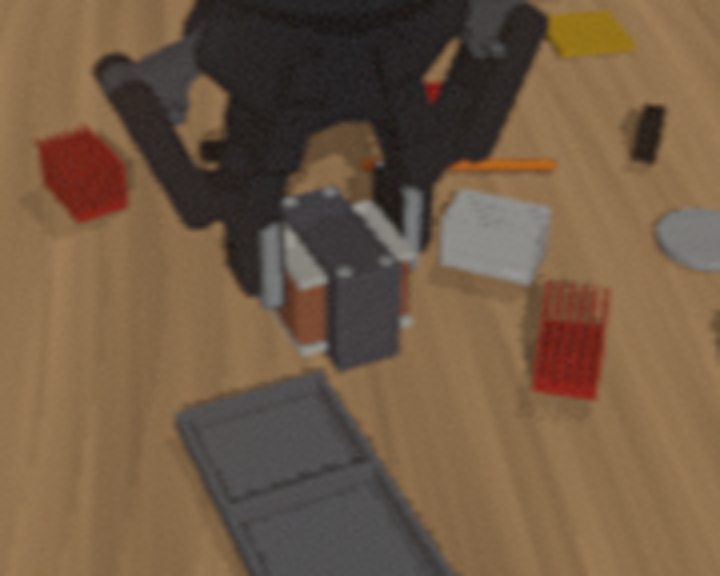

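Side view: transformer held upright, squarely, between the pads. Lowering.

```bash
python3 -m creep '[[0,0,0,0,0.2,4,3],[0,0,0,0,0,4,3],[0,0,0,0,0,3,3],[0,0,0,0,0,1.2,3],[0,0,0,0,0,0.6,3],[0,0,0,0,0,0,3],[0,0,0,0,0,0,3]]'
python3 -c "
from h import *
plan(.4561,-.2964,.019,16.7)"
```

```text
time_s: 5.8
tcp_pos: [0.4567, -0.2947, 0.0231]
orientation: [0.597, 0.802, 0.0, 0.001]
ft_force: [0.9, 0.5, -1.6]
finger_gap: 0.0387
gripper_force: 61.4
t 5.80 tcp [ 456.7 -294.7   23.1] yaw 16.6 turn -0.1 shift cm [-0.15 -0.11  0.41] in present axes [-0.15 -0.11  0.41] tilt [ 0.1  0.1 -0. ] F [ 0.9  0.5 -1.6] gap 38.7 grip 61.4 j [ 0.05  0.65  0.6   1.97 -0.57  0.69  1.3 ]
```

```bash
python3 -m creep '[[0,0,0,-0.15,-0.1,0.2,3],[0,0,0,0,0,0.2,3],[0,0,0,0,0,0,3],[0,0,0,0,0,0,5.6],[0,0,0,0,0,0,5.6],[0,0,0,0,0,0,5.6],[0,0,0,0,0,-2,5.6],[0,0,0,0,0,-4,6],[0,0,0,0,0,-4,7]]'
python3 -c "
from h import *
plan(.546,.115,.10,16.7)"
```

```text
time_s: 6.55
tcp_pos: [0.4543, -0.2959, 0.1182]
orientation: [0.598, 0.802, -0.001, -0.001]
ft_force: [0.9, -0.5, 0.3]
finger_gap: 0.0691
gripper_force: 0.0
t 6.55 tcp [ 454.3 -295.9  118.2] yaw 16.6 turn -0.1 shift cm [36.72 20.59  1.82] in present axes [36.76 20.52  1.82] tilt [-0.1 -0.1 -0. ] F [ 0.9 -0.5  0.3] gap 69.1 grip 0.0 j [-0.05  0.51  0.73  1.94 -0.44  0.86  1.2 ]
```

```bash
python3 -m creep '[[0,0,0,1.8,1,0,7],[0,0,0,3.4,1.9,0,7],[0,0,0,3.4,1.9,0,7],[0,0,0,3.4,1.9,0,7],[0,0,0,3.4,1.9,0,7],[0,0,0,3.4,1.9,0,7],[0,0,0,3.4,1.9,0,7],[0,0,0,3.4,1.9,0,7],[0,0,0,3.4,1.9,0,7],[0,0,0,3.4,1.9,0,7],[0,0,0,2.9,1.8,0,7],[0,0,0,0.8,0.7,0,7],[0,0,0,0,0,0,7]]'
python3 - <<'E'
from h import *
plan(.546,.115,.016,16.7)
p,W,c,T=snap("top","t2")
find("top","transformer",W,p);find("top","large_capacitor",W,p);find("top","long_tray",W,p)
cv2.imwrite("pics/t2c.png",cv2.resize(p[180:280,320:480,::-1],None,fx=5,fy=5,interpolation=cv2.INTER_CUBIC))
E
```

```text
time_s: 7.63
tcp_pos: [0.5499, 0.1121, 0.1174]
orientation: [0.595, 0.803, 0.0, -0.0]
ft_force: [0.7, -1.6, -0.5]
finger_gap: 0.0695
gripper_force: 0.0
t 7.63 tcp [549.9 112.1 117.4] yaw 16.9 turn 0.2 shift cm [ 0.39 -0.29 10.14] in present axes [ 0.39 -0.29 10.14] tilt [ 0. -0.  0.] F [ 0.7 -1.6 -0.5] gap 69.5 grip 0.0 j [-0.78  0.53  0.68  1.89 -0.43  0.87  0.41]
transformer 0.88 box [382.0, 221.0, 29.0, 21.0] rgb [87. 82. 84.] rect c [ 458.5 -300.2] wh [39.2 50.9] ang 16.6 z95 46.1 mean [ 458.4 -299.1   42.8]
large_capacitor 0.52 box [204.0, 175.0, 4.0, 14.0] rgb [81. 66. 54.] rect c [547.2 100.9] wh [ 6.3 15.7] ang 76.2 z95 88.3 mean [547.1 100.9  44.5]
long_tray 0.86 box [347.0, 208.0, 106.0, 50.0] rgb [104. 100.  97.] rect c [ 462.9 -320.1] wh [ 65.9 231.9] ang 16.7 z95 12.7 mean [ 468.1 -339.1   11. ]
long_tray 0.31 box [337.0, 129.0, 20.0, 15.0] rgb [156.5  91.   54. ] rect c [ 661.8 -200.1] wh [34.6 33.6] ang 46.0 z95 15.3 mean [ 661.2 -200.2   12.7]
```

View pics/t2c.png

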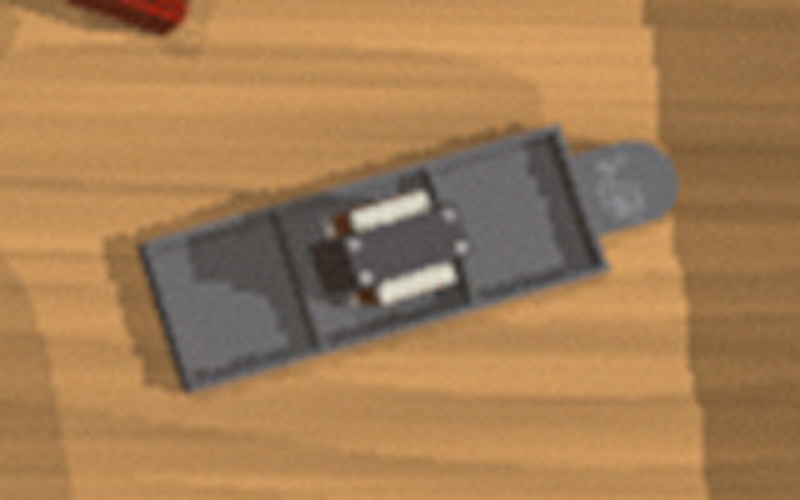

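The crop shows the transformer seated centrally in the middle cell, with the tab on the right. Now the large capacitor.

```bash
python3 -m creep '[[0,0,0,0.4,-0.3,2.5,7],[0,0,0,0,0,3.5,7],[0,0,0,0,0,2.5,7],[0,0,0,0,0,1.4,7],[0,0,0,0,0,0,7],[0,0,0,0,0,0,2.5],[0,0,0,0,0,0,2.5],[0,0,0,0,0,0,2.5],[0,0,0,0,0,0,2.5],[0,0,0,0,0,0,2.5],[0,0,0,0,0,0,2.5]]' 40
python3 -c "
from h import *
plan(.4757,-.3615,.13,16.7)"
```

```text
time_s: 8.75
tcp_pos: [0.5463, 0.1117, 0.0203]
orientation: [0.597, 0.802, 0.001, 0.001]
ft_force: [-2.8, -1.8, 10.5]
finger_gap: 0.0338
gripper_force: 38.8
t 8.75 tcp [546.3 111.7  20.3] yaw 16.6 turn -0.1 shift cm [-43.3  -20.36 -10.97] in present axes [-43.32 -20.28 -11.02] tilt [ 0.1 -0.   0. ] F [-2.8 -1.8 10.5] gap 33.8 grip 38.8 j [-0.7   0.67  0.57  1.94 -0.55  0.7   0.5 ]
```

```bash
python3 -m creep '[[0,0,0,0,0,-2,2.5],[0,0,0,0,0,-4,2.5],[0,0,0,0,0,-4,2.5],[0,0,0,-1.6,-0.8,-1,2.5],[0,0,0,-3.4,-1.6,0,2.5],[0,0,0,-3.4,-1.6,0,2.5],[0,0,0,-3.4,-1.6,0,2.5],[0,0,0,-3.4,-1.6,0,2.5],[0,0,0,-3.4,-1.6,0,2.5],[0,0,0,-3.4,-1.6,0,2.5],[0,0,0,-3.4,-1.6,0,2.5],[0,0,0,-3.4,-1.6,0,2.5],[0,0,0,-3.4,-1.6,0,2.5],[0,0,0,-3.4,-1.6,0,2.5],[0,0,0,-3.4,-1.6,0,2.5],[0,0,0,-3.4,-1.6,0,2.5],[0,0,0,-1.2,-0.3,0,2.5],[0,0,0,0,0,0,2.5],[0,0,0,0,0,0,2.5]]'
python3 - <<'E'
from h import *
plan(.4762,-.3645,.024,16.7)
p,W,c,T=snap("side","s3")
o=optics.outline_of("side","large_capacitor")
s=r.read_state();M=R.from_quat(s["orientation"]).as_matrix()
for k in o:
    q=W[k["mask"]];q=q[np.isfinite(q[:,2])]
    l=(q-s["tcp_pos"])@M*1000
    print(k["confidence"],k["box"],np.percentile(l,[3,50,97],axis=0).round(1).tolist())
E
```

```text
time_s: 10.33
tcp_pos: [0.4755, -0.3648, 0.1293]
orientation: [0.598, 0.802, 0.0, 0.0]
ft_force: [0.2, 1.3, -1.5]
finger_gap: 0.0334
gripper_force: 40.3
t 10.33 tcp [ 475.5 -364.8  129.3] yaw 16.6 turn -0.1 shift cm [1.000e-02 8.000e-02 1.053e+01] in present axes [1.000e-02 7.000e-02 1.053e+01] tilt [ 0.  0. -0.] F [ 0.2  1.3 -1.5] gap 33.4 grip 40.3 j [ 0.07  0.59  0.72  1.79 -0.47  0.94  1.28]
0.7 [241.6, 270.4, 31.4, 54.0] [[-14.4, -15.8, -27.1], [-9.3, -3.2, -18.9], [13.4, 12.3, 16.6]]
```

```bash
python3 -m creep '[[0,0,0,0,0.1,3,2.5],[0,0,0,0,0,3.5,2.5],[0,0,0,0,0,2.5,2.5],[0,0,0,0,0,1.2,2.5],[0,0,0,0,0,0.4,2.5],[0,0,0,0,0,0,2.5],[0,0,0,0,0,0,2.5]]'
python3 -c "
from h import *
plan(.4762,-.3645,.0235,16.7)"
```

```text
time_s: 11.02
tcp_pos: [0.4774, -0.3635, 0.0236]
orientation: [0.597, 0.802, 0.0, 0.0]
ft_force: [0.7, 0.7, 0.0]
finger_gap: 0.0337
gripper_force: 41.7
t 11.02 tcp [ 477.4 -363.5   23.6] yaw 16.7 turn -0.0 shift cm [-0.07 -0.14  0.01] in present axes [-0.07 -0.14  0.01] tilt [ 0.  0. -0.] F [0.7 0.7 0. ] gap 33.7 grip 41.7 j [ 0.15  0.73  0.61  1.83 -0.58  0.77  1.36]
```

```bash
python3 -m creep '[[0,0,0,0,0,0.05,2.5],[0,0,0,0,0,0,5],[0,0,0,0,0,0,5],[0,0,0,0,0,0,5],[0,0,0,0,0,-2,5],[0,0,0,0,0,-4,6],[0,0,0,0,0,-3,6],[0,0,0,0,0,0,6]]'
python3 - <<'E'
from h import *
p,W,c,T=snap("top","t3")
find("top","small_capacitor",W,p)
q=W[222:248,276:302].reshape(-1,3);t=q[np.abs(q[:,2]-.032)<.006]
print(len(t),cv2.minAreaRect((t[:,:2]*1000).astype(np.float32)),t.mean(0))
(cx,cy),_,_=cv2.minAreaRect((t[:,:2]).astype(np.float32))
plan(cx,cy,.1,16.7)
q=W[195:245,400:450].reshape(-1,3);t=q[np.abs(q[:,2]-.048)<.006]
if len(t): print("large",len(t),cv2.minAreaRect((t[:,:2]*1000).astype(np.float32)),t.mean(0))
E
```

```text
time_s: 11.68
tcp_pos: [0.4783, -0.3658, 0.1177]
orientation: [0.598, 0.802, 0.0, 0.003]
ft_force: [0.4, 0.1, 0.6]
finger_gap: 0.0598
gripper_force: 0.0
small_capacitor 0.65 box [283.0, 226.0, 11.0, 11.0] rgb [147.5 146.5 140.5] rect c [445.4 -70.9] wh [22.6 23.1] ang 2.0 z95 33.9 mean [445.8 -70.7  31.7]
113 ((445.3692932128906, -70.92872619628906), (22.5870304107666, 23.124956130981445), 2.0323665142059326) [ 0.44582229 -0.07074396  0.0316921 ]
t 11.78 tcp [ 477.3 -364.   113.3] yaw 16.7 turn -0.0 shift cm [28.98  5.36  1.33] in present axes [28.99  5.34  1.29] tilt [ 0.1  0.1 -0. ] F [-0.5  0.3 -0.4] gap 59.9 grip 0.0 j [ 0.08  0.61  0.7   1.8  -0.49  0.92  1.29]
large 376 ((470.0701599121094, -336.4953918457031), (33.84376525878906, 83.04708099365234), 18.34370231628418) [ 0.47146964 -0.34089962  0.04632005]
```

```bash
python3 -m creep '[[0,0,0,2,0.4,0,6],[0,0,0,4,0.7,0,6],[0,0,0,4,0.7,0,6],[0,0,0,4,0.7,0,6],[0,0,0,4,0.7,0,6],[0,0,0,4,0.7,0,6],[0,0,0,4,0.7,0,6],[0,0,0,2.5,0.7,0,6],[0,0,0,0.5,0,0,6],[0,0,0,0,0,0,6]]'
python3 -c "
from h import *
plan(.4456,-.0708,.0115,16.7)"
```

```text
time_s: 12.62
tcp_pos: [0.4438, -0.0689, 0.1115]
orientation: [0.596, 0.803, -0.0, -0.001]
ft_force: [0.6, -0.6, 0.2]
finger_gap: 0.06
gripper_force: 0.0
t 12.62 tcp [443.8 -68.9 111.5] yaw 16.8 turn 0.1 shift cm [-0.24  0.11 10.  ] in present axes [-0.24  0.12  9.99] tilt [-0.1 -0.  -0. ] F [ 0.6 -0.6  0.2] gap 60.0 grip 0.0 j [-0.57  0.36  0.77  2.16 -0.37  0.75  0.74]
```

```bash
python3 -m creep '[[0,0,0,-0.2,0.1,2.5,6],[0,0,0,0,0,3.5,6],[0,0,0,0,0,2.5,6],[0,0,0,0,0,1.5,6],[0,0,0,0,0,0,6],[0,0,0,0,0,0,6]]'
python3 -c "
from h import *
plan(.4456,-.0708,.0115,16.7)"
```

```text
time_s: 13.12
tcp_pos: [0.4453, -0.074, 0.0118]
orientation: [0.598, 0.801, -0.001, -0.001]
ft_force: [0.7, 0.6, 0.8]
finger_gap: 0.0596
gripper_force: 0.0
t 13.12 tcp [445.3 -74.   11.8] yaw 16.5 turn -0.2 shift cm [0.3  0.12 0.03] in present axes [0.3  0.12 0.03] tilt [-0.1  0.   0. ] F [0.7 0.6 0.8] gap 59.6 grip 0.0 j [-0.39  0.56  0.59  2.19 -0.59  0.55  0.92]
```

```bash
python3 -m creep '[[0,0,0,0.2,0.1,0,6],[0,0,0,0,0,0,1.5],[0,0,0,0,0,0,1.5],[0,0,0,0,0,0,1.5],[0,0,0,0,0,0,1.5],[0,0,0,0,0,0,1.5],[0,0,0,0,0,0,1.5],[0,0,0,0,0,0,1.5]]' 40
python3 -c "
from h import *
plan(.4385,-.239,.08,16.7)"
```

```text
time_s: 13.78
tcp_pos: [0.4469, -0.0701, 0.0129]
orientation: [0.597, 0.802, 0.001, 0.0]
ft_force: [-1.9, 0.8, 14.1]
finger_gap: 0.0235
gripper_force: 38.5
t 13.78 tcp [446.9 -70.1  12.9] yaw 16.7 turn -0.0 shift cm [-15.94  -5.65  -6.71] in present axes [-15.94  -5.63  -6.72] tilt [ 0.1 -0.   0. ] F [-1.9  0.8 14.1] gap 23.5 grip 38.5 j [-0.4   0.55  0.59  2.19 -0.59  0.55  0.92]
```

```bash
python3 -m creep '[[0,0,0,0,0,-2,1.5],[0,0,0,0,0,-3.5,1.5],[0,0,0,-1,-0.4,-1.5,1.5],[0,0,0,-3.5,-1.2,0,1.5],[0,0,0,-3.5,-1.2,0,1.5],[0,0,0,-3.5,-1.2,0,1.5],[0,0,0,-3.2,-1.2,0,1.5],[0,0,0,-1.2,-0.4,0,1.5],[0,0,0,0,0,0,1.5],[0,0,0,0,0,0,1.5]]'
python3 - <<'E'
from h import *
plan(.4385,-.239,.0165,16.7)
p,W,c,T=snap("side","s4")
o=optics.outline_of("side","small_capacitor")
s=r.read_state();M=R.from_quat(s["orientation"]).as_matrix()
for k in o:
    q=W[k["mask"]];q=q[np.isfinite(q[:,2])]
    l=(q-s["tcp_pos"])@M*1000
    print(k["confidence"],k["box"],np.percentile(l,[3,50,97],axis=0).round(1).tolist())
E
```

```text
time_s: 14.62
tcp_pos: [0.438, -0.2391, 0.0823]
orientation: [0.598, 0.802, 0.0, 0.0]
ft_force: [-0.5, 1.0, -0.6]
finger_gap: 0.0235
gripper_force: 39.5
t 14.62 tcp [ 438.  -239.1   82.3] yaw 16.5 turn -0.2 shift cm [-0.01  0.05  6.58] in present axes [-0.    0.05  6.58] tilt [ 0.  0. -0.] F [-0.5  1.  -0.6] gap 23.5 grip 39.5 j [-0.14  0.5   0.71  2.06 -0.48  0.75  1.16]
0.86 [209.2, 245.9, 15.1, 21.9] [[-12.8, -11.6, -21.2], [-9.3, -1.5, -12.0], [6.4, 9.2, 9.1]]
```

```bash
python3 -m creep '[[0,0,0,0,0,2.5,1.5],[0,0,0,0,0,2.5,1.5],[0,0,0,0,0,1.2,1.5],[0,0,0,0,0,0.4,1.5],[0,0,0,0,0,0,1.5],[0,0,0,0,0,0,1.5]]'
python3 -c "
from h import *
plan(.4385,-.239,.0162,16.7)"
```

```text
time_s: 15.22
tcp_pos: [0.4384, -0.2382, 0.0165]
orientation: [0.597, 0.802, 0.0, -0.0]
ft_force: [-0.3, 0.1, -0.4]
finger_gap: 0.0234
gripper_force: 41.0
t 15.22 tcp [ 438.4 -238.2   16.5] yaw 16.7 turn -0.0 shift cm [-0.08 -0.02  0.03] in present axes [-0.08 -0.02  0.03] tilt [-0. -0. -0.] F [-0.3  0.1 -0.4] gap 23.4 grip 41.0 j [-0.05  0.61  0.6   2.08 -0.59  0.62  1.25]
```

```bash
python3 -m creep '[[0,0,0,0,0,0,4.5],[0,0,0,0,0,0,4.5],[0,0,0,0,0,0,4.5],[0,0,0,0,0,-2,4.5],[0,0,0,0,0,-4,5],[0,0,0,0,0,-4,7],[0,0,-6.7,0,0,0,7],[0,0,-6.7,0,0,0,7],[0,0,-6.7,0,0,0,7],[0,0,-6.7,0,0,0,7],[0,0,-6.7,0,0,0,7],[0,0,-6.7,0,0,0,7],[0,0,-6.6,0,0,0,7],[0,0,-6.5,0,0,0,7]]'
python3 - <<'E'
from h import *
plan(.658,.204,.1,69.9)
E
```

```text
time_s: 16.38
tcp_pos: [0.4382, -0.2386, 0.1164]
orientation: [0.171, 0.985, -0.0, 0.0]
ft_force: [0.4, -0.4, -0.3]
finger_gap: 0.0699
gripper_force: 0.0
t 16.38 tcp [ 438.2 -238.6  116.4] yaw 70.3 turn 0.4 shift cm [-5.43 49.12  1.64] in present axes [-5.74 49.08  1.64] tilt [-0.  0.  0.] F [ 0.4 -0.4 -0.3] gap 69.9 grip 0.0 j [-0.01  0.39  0.54  2.04 -0.28  0.78  1.92]
```

```bash
python3 -m creep '[[0,0,0.4,-0.2,2,0,7],[0,0,0,-0.4,4,0,7],[0,0,0,-0.4,4,0,7],[0,0,0,-0.5,4,0,7],[0,0,0,-0.4,4,0,7],[0,0,0,-0.5,4,0,7],[0,0,0,-0.4,4,0,7],[0,0,0,-0.5,4,0,7],[0,0,0,-0.4,4,0,7],[0,0,0,-0.5,4,0,7],[0,0,0,-0.4,4,0,7],[0,0,0,-0.5,4,0,7],[0,0,0,-0.3,2.5,0,7],[0,0,0,0,0.6,0,7],[0,0,0,0,0,0,7],[0,0,0,0,0,0,7]]'
python3 - <<'E'
from h import *
plan(.658,.204,.0115,69.9)
p,W,c,T=snap("top","t4")
for l,a,b in (("small",438.6,-239.1),("trafo",457,-300.4),("large",475.4,-361.7)):
    zt=dict(small=.035,trafo=.045,large=.048)[l]
    u,v=[int(round(k)) for k in proj(c,T,[a/1e3,b/1e3,zt])]
    q=W[v-14:v+15,u-14:u+15].reshape(-1,3);t=q[(np.abs(q[:,2]-zt)<.006)&(np.hypot(q[:,0]-a/1e3,q[:,1]-b/1e3)<.03)]
    print(l,len(t),np.round(t.mean(0)*1000,1),np.round(np.median(t[:,2])*1000,1),cv2.minAreaRect((t[:,:2]*1000).astype(np.float32)))
cv2.imwrite("pics/t4c.png",cv2.resize(p[180:280,320:480,::-1],None,fx=5,fy=5,interpolation=cv2.INTER_CUBIC))
E
```

```text
time_s: 17.72
tcp_pos: [0.66, 0.2017, 0.1159]
orientation: [0.178, 0.984, -0.001, -0.0]
ft_force: [-0.5, -0.1, -0.7]
finger_gap: 0.0701
gripper_force: 0.0
t 17.72 tcp [660.  201.7 115.9] yaw 69.5 turn -0.4 shift cm [ 0.27  0.15 10.44] in present axes [ 0.27  0.16 10.44] tilt [-0.1 -0.  -0. ] F [-0.5 -0.1 -0.7] gap 70.1 grip 0.0 j [-0.63  0.68  0.43  1.54 -0.32  0.99  1.1 ]
small 119 [ 439.5 -236.9   34.5] 34.7 ((439.69195556640625, -237.11666870117188), (22.64443588256836, 24.013797760009766), 0.9432998299598694)
trafo 373 [ 459.  -299.4   43.4] 43.8 ((458.9306945800781, -300.46661376953125), (38.21826171875, 50.39142608642578), 18.163211822509766)
large 233 [ 477.3 -358.3   47.5] 47.7 ((476.8584899902344, -359.2391052246094), (32.76226806640625, 34.579097747802734), 1.7970830202102661)
```

View pics/t4c.png

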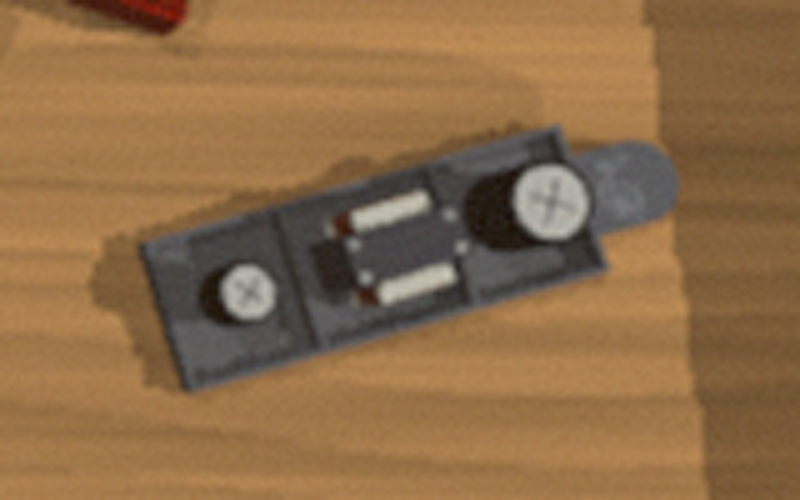

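All three sit level in their cells at the expected heights. Now the fan.

```bash
python3 -m creep '[[0,0,-0.4,0.3,0.1,2.5,7],[0,0,0,0,0,4,7],[0,0,0,0,0,2.5,7],[0,0,0,0,0,1.5,7],[0,0,0,0,0,0,7],[0,0,0,0,0,0,7]]'
python3 -c "
from h import *
plan(.658,.204,.0105,69.9)"
```

```text
time_s: 18.27
tcp_pos: [0.6582, 0.2036, 0.0118]
orientation: [0.175, 0.985, -0.0, 0.0]
ft_force: [-0.0, -0.6, 1.1]
finger_gap: 0.0698
gripper_force: 0.0
t 18.27 tcp [658.2 203.6  11.8] yaw 69.9 turn -0.0 shift cm [0.03 0.04 0.13] in present axes [0.03 0.04 0.13] tilt [-0.  0.  0.] F [-0.  -0.6  1.1] gap 69.8 grip 0.0 j [-0.6   0.81  0.37  1.58 -0.37  0.82  1.14]
```

```bash
python3 -m creep '[[0,0,0,0,0,0.1,7],[0,0,0,0,0,0,3],[0,0,0,0,0,0,3],[0,0,0,0,0,0,3],[0,0,0,0,0,0,3],[0,0,0,0,0,0,3],[0,0,0,0,0,0,3],[0,0,0,0,0,-2,3],[0,0,0,0,0,-4,3],[0,0,4.5,0,0,-3,3],[0,0,4.5,0,0,0,3],[0,0,4.5,0,0,0,3],[0,0,0,0,0,0,3]]' 40
python3 -c "
from h import *
plan(.4798,.2753,.1,56.4)"
```

```text
time_s: 19.35
tcp_pos: [0.6581, 0.2049, 0.1011]
orientation: [0.29, 0.957, 0.0, 0.0]
ft_force: [-0.6, 0.2, 0.2]
finger_gap: 0.039
gripper_force: 41.0
t 19.35 tcp [658.1 204.9 101.1] yaw 56.2 turn -0.2 shift cm [18.74 -4.    0.11] in present axes [18.73 -4.06  0.1 ] tilt [ 0.1  0.  -0. ] F [-0.6  0.2  0.2] gap 39.0 grip 41.0 j [-0.66  0.71  0.47  1.55 -0.37  0.97  0.91]
```

```bash
python3 -m creep '[[0,0,0,1.5,-0.4,0,3],[0,0,0,3.6,-0.8,0,3],[0,0,0,3.6,-0.8,0,3],[0,0,0,3.6,-0.8,0,3],[0,0,0,3.6,-0.8,0,3],[0,0,0,2.3,-0.4,0,3],[0,0,0,0.5,0,0,3],[0,0,0,0,0,0,3],[0,0,0,0,0,0,3]]'
python3 - <<'E'
from h import *
plan(.4798,.2753,.014,56.4)
p,W,c,T=snap("side","s5")
o=optics.outline_of("side","fan")
s=r.read_state();M=R.from_quat(s["orientation"]).as_matrix()
for k in o:
    q=W[k["mask"]];q=q[np.isfinite(q[:,2])]
    l=(q-s["tcp_pos"])@M*1000
    print(k["confidence"],k["box"],np.percentile(l,[3,50,97],axis=0).round(1).tolist())
cv2.imwrite("pics/s5c.png",cv2.resize(p[90:220,170:330,::-1],None,fx=5,fy=4.6,interpolation=cv2.INTER_CUBIC))
E
```

```text
time_s: 20.1
tcp_pos: [0.4805, 0.2746, 0.1004]
orientation: [0.288, 0.958, 0.0, 0.0]
ft_force: [0.4, -0.4, -0.4]
finger_gap: 0.0389
gripper_force: 41.0
t 20.10 tcp [480.5 274.6 100.4] yaw 56.5 turn 0.1 shift cm [0.1  0.02 8.64] in present axes [0.11 0.02 8.64] tilt [ 0.  0. -0.] F [ 0.4 -0.4 -0.4] gap 38.9 grip 41.0 j [-0.97  0.5   0.49  1.92 -0.32  0.81  0.69]
0.7 [205.9, 119.0, 24.9, 13.6] [[-18.6, -20.5, -17.7], [-13.6, -12.8, -3.4], [17.4, 19.4, 9.9]]
```

View pics/s5c.png

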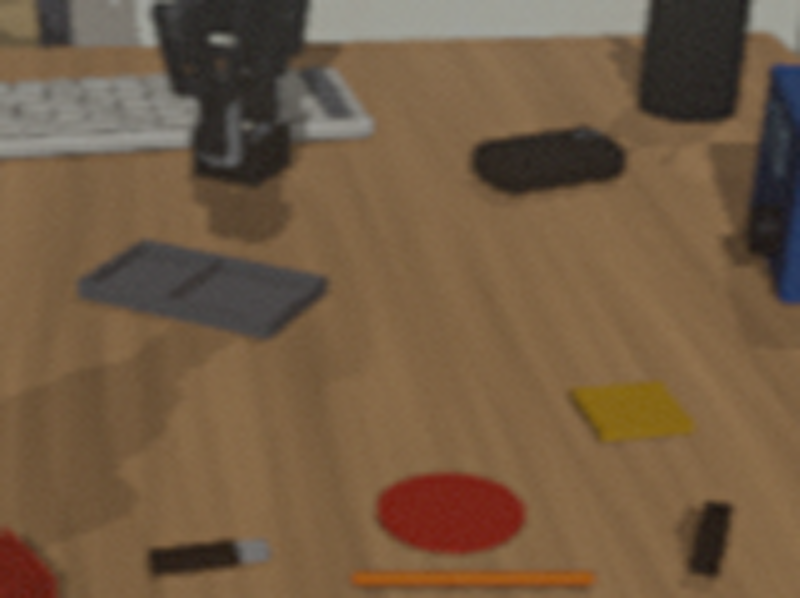

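The fan is held level above the tray, whose larger cell is on the right of the divider in this view (toward +x in the world). Lowering.

```bash
python3 -m creep '[[0,0,0,0.1,0,2.5,3],[0,0,0,0,0,3.5,3],[0,0,0,0,0,1.8,3],[0,0,0,0,0,0.6,3],[0,0,0,0,0,0.1,3],[0,0,0,0,0,0,3],[0,0,0,0,0,0,3]]'
python3 -c "
from h import *
plan(.4798,.2753,.014,56.4)"
```

```text
time_s: 20.78
tcp_pos: [0.48, 0.2748, 0.0156]
orientation: [0.289, 0.957, 0.0, 0.0]
ft_force: [0.7, 0.2, -0.7]
finger_gap: 0.0389
gripper_force: 42.5
t 20.78 tcp [480.  274.8  15.6] yaw 56.4 turn -0.0 shift cm [0.05 0.03 0.16] in present axes [0.05 0.03 0.16] tilt [ 0.  0. -0.] F [ 0.7  0.2 -0.7] gap 38.9 grip 42.5 j [-0.9   0.63  0.42  1.94 -0.41  0.65  0.76]
```

```bash
python3 -m creep '[[0,0,0,0,0,0.1,3],[0,0,0,0,0,0,5.6],[0,0,0,0,0,0,5.6],[0,0,0,0,0,0,5.6],[0,0,0,0,0,-2,5.6],[0,0,0,0,0,-4,7],[0,0,0,0,0,-4,7],[0,0,6.6,0,0,0,7],[0,0,6.6,0,0,0,7],[0,0,6.6,0,0,0,7],[0,0,6.6,0,0,0,7],[0,0,6.6,0,0,0,7],[0,0,6.6,0,0,0,7],[0,0,6.6,0,0,0,7],[0,0,6.6,0,0,0,7],[0,0,6.6,0,0,0,7],[0,0,6.6,0,0,0,7],[0,0,6.6,0,0,0,7],[0,0,6.6,0,0,0,7],[0,0,6.6,0,0,0,7]]'
python3 - <<'E'
from h import *
p,W,c,T=snap("top","t5")
find("top","heat_sink",W,p)
plan(.555,-.114,.1,-29.7)
E
```

```text
time_s: 22.45
tcp_pos: [0.4791, 0.2753, 0.1143]
orientation: [0.865, 0.502, 0.0, -0.0]
ft_force: [0.3, -0.1, -0.3]
finger_gap: 0.0697
gripper_force: 0.0
heat_sink 0.86 box [257.0, 270.0, 22.0, 20.0] rgb [122.  29.  16.] rect c [355.6 -32.9] wh [28.1 44.9] ang 25.2 z95 33.0 mean [355.2 -32.   31.3]
heat_sink 0.71 box [333.0, 164.0, 28.0, 22.0] rgb [107.  29.  16.] rect c [ 573.6 -197.7] wh [45.8 29.2] ang 70.9 z95 32.9 mean [ 573.3 -197.1   30.2]
t 22.55 tcp [479.  275.3 114.1] yaw -29.5 turn 0.2 shift cm [-30.05  25.89   1.41] in present axes [-30.14  25.78   1.43] tilt [ 0.  0. -0.] F [ 0.4 -0.5 -0.3] gap 70.0 grip 0.0 j [-1.24  0.59  0.88  1.92 -0.58  0.9  -0.59]
```

```bash
python3 -m creep '[[0,0,0.2,-1.5,1.3,0,7],[0,0,0,-3,2.6,0,7],[0,0,0,-3,2.6,0,7],[0,0,0,-3,2.6,0,7],[0,0,0,-3,2.6,0,7],[0,0,0,-3,2.6,0,7],[0,0,0,-3,2.6,0,7],[0,0,0,-3,2.6,0,7],[0,0,0,-3,2.6,0,7],[0,0,0,-3,2.6,0,7],[0,0,0,-1.2,1,0,7],[0,0,0,-0.3,0.2,0,7],[0,0,0,0,0,0,7],[0,0,0,0,0,0,7]]'
python3 -c "
from h import *
plan(.555,-.114,.012,-29.7)"
```

```text
time_s: 23.72
tcp_pos: [0.5564, -0.1128, 0.114]
orientation: [0.863, 0.504, 0.0, -0.0]
ft_force: [-0.4, 0.0, 0.4]
finger_gap: 0.0699
gripper_force: 0.0
t 23.72 tcp [ 556.4 -112.8  114. ] yaw -29.4 turn 0.3 shift cm [-0.18 -0.06 10.2 ] in present axes [-0.18 -0.05 10.2 ] tilt [-0. -0. -0.] F [-0.4  0.   0.4] gap 69.9 grip 0.0 j [-0.49  0.61  0.85  1.88 -0.57  0.92  0.12]
```

```bash
python3 -m creep '[[0,0,0.3,-0.2,0,2.5,7],[0,0,0,0,0,4,7],[0,0,0,0,0,2.5,7],[0,0,0,0,0,1.1,7],[0,0,0,0,0,0,7],[0,0,0,0,0,0,4],[0,0,0,0,0,0,4],[0,0,0,0,0,0,4],[0,0,0,0,0,0,4],[0,0,0,0,0,0,4],[0,0,0,0,0,0,4]]' 40
python3 -c "
from h import *
plan(.555,-.114,.012,-29.7)"
```

```text
time_s: 24.63
tcp_pos: [0.5565, -0.1151, 0.0149]
orientation: [0.865, 0.501, 0.001, 0.001]
ft_force: [-2.1, 1.2, 8.9]
finger_gap: 0.0448
gripper_force: 41.8
t 24.63 tcp [ 556.5 -115.1   14.9] yaw -29.8 turn -0.1 shift cm [ 0.02 -0.19  0.29] in present axes [ 0.02 -0.19  0.29] tilt [ 0.1 -0.1  0. ] F [-2.1  1.2  8.9] gap 44.8 grip 41.8 j [-0.39  0.75  0.72  1.91 -0.71  0.75  0.22]
```

```bash
python3 -m creep '[[0,0,0,0,0,-2,4],[0,0,0,0,0,-4,4],[0,0,0,0,0,-4,4],[0,0,-6.6,0,0,0,4],[0,0,-6.6,0,0,0,4],[0,0,-6.6,0,0,0,4],[0,0,-6.6,0,0,0,4],[0,0,-6.6,0,0,0,4],[0,0,-6.6,0,0,0,4],[0,0,-6.6,0,0,0,4],[0,0,-6.6,0,0,0,4],[0,0,-6.6,0,0,0,4],[0,0,-6.6,0,0,0,4],[0,0,-6.6,0,0,0,4],[0,0,-6.6,0,0,0,4],[0,0,-6.9,0,0,0,4],[0,0,0,0,0,0,4]]'
python3 - <<'E'
from h import *
p,W,c,T=snap("top","t6")
plan(.429,.3091,.115,56.4)
find("top","fan",W,p);find("top","short_tray",W,p)
cv2.imwrite("pics/t6c.png",cv2.resize(p[170:290,40:200,::-1],None,fx=5,fy=5,interpolation=cv2.INTER_CUBIC))
E
```

```text
time_s: 26.05
tcp_pos: [0.5558, -0.1156, 0.1145]
orientation: [0.288, 0.958, 0.0, 0.001]
ft_force: [-0.8, -0.6, -0.0]
finger_gap: 0.0449
gripper_force: 41.4
t 26.10 tcp [ 555.8 -115.5  114.3] yaw 56.1 turn -0.3 shift cm [34.06 28.35 -0.07] in present axes [34.19 28.19 -0.09] tilt [ 0.1  0.1 -0. ] F [ 0.1  0.1 -0.6] gap 45.1 grip 41.4 j [-0.23  0.5   0.49  1.87 -0.31  0.84  1.39]
fan 0.77 box [105.0, 203.0, 31.0, 28.0] rgb [59.5 56.  56. ] rect c [479.8 275.8] wh [40.8 40.3] ang 57.0 z95 31.8 mean [479.9 275.9  27.8]
fan 0.55 box [81.0, 193.0, 64.0, 68.0] rgb [110. 110. 108.] rect c [480.  276.5] wh [40.8 40.1] ang 56.0 z95 12.7 mean [486.1 288.4  30.2]
short_tray 0.96 box [81.0, 196.0, 63.0, 65.0] rgb [110. 110. 109.] rect c [458.  290.7] wh [ 73.2 125.3] ang 56.6 z95 12.5 mean [455.  292.3  10.7]
```

View pics/t6c.png

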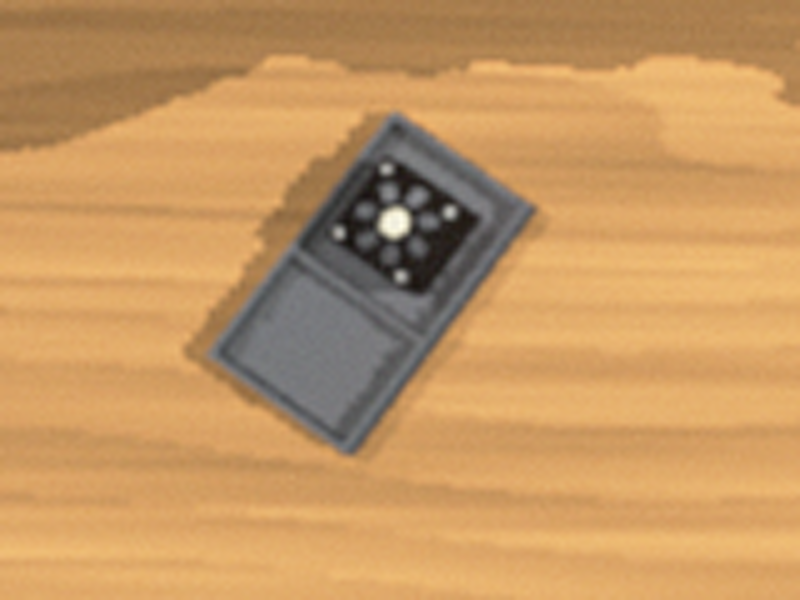

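The fan sits in the larger cell; the narrow one at lower left (320,345) is free.

```bash
python3 -m creep '[[0,0,-0.3,1.5,1.3,0,4],[0,0,0,3,2.5,0,4],[0,0,0,3,2.5,0,4],[0,0,0,3,2.5,0,4],[0,0,0,3,2.5,0,4],[0,0,0,3,2.5,0,4],[0,0,0,3,2.5,0,4],[0,0,0,3,2.5,0,4],[0,0,0,3,2.5,0,4],[0,0,0,3,2.5,0,4],[0,0,0,3,2.5,0,4],[0,0,0,2,1.6,0,4],[0,0,0,0.6,0.4,0,4],[0,0,0,0,0,0,4],[0,0,0,0,0,0,4]]'
python3 - <<'E'
from h import *
plan(.4293,.3097,.0185,56.4)
p,W,c,T=snap("side","s6")
o=optics.outline_of("side","heat_sink")
s=r.read_state();M=R.from_quat(s["orientation"]).as_matrix()
for k in o:
    q=W[k["mask"]];q=q[np.isfinite(q[:,2])]
    l=(q-s["tcp_pos"])@M*1000
    if k["confidence"]>.3: print(k["confidence"],k["box"],np.percentile(l,[3,50,97],axis=0).round(1).tolist())
E
```

```text
time_s: 27.45
tcp_pos: [0.4274, 0.3081, 0.1132]
orientation: [0.289, 0.957, -0.0, 0.0]
ft_force: [-0.1, -0.4, -1.1]
finger_gap: 0.0452
gripper_force: 41.3
t 27.45 tcp [427.4 308.1 113.2] yaw 56.4 turn 0.0 shift cm [-0.08  0.24  9.47] in present axes [-0.07  0.24  9.47] tilt [-0.  0.  0.] F [-0.1 -0.4 -1.1] gap 45.2 grip 41.3 j [-1.02  0.42  0.41  1.97 -0.23  0.8   0.51]
0.87 [285.9, 257.4, 12.6, 24.3] [[-414.5, -364.8, 80.2], [-401.4, -352.9, 105.9], [-387.0, -319.4, 109.9]]
0.85 [160.6, 203.6, 20.5, 27.1] [[-151.2, -345.2, 79.8], [-136.0, -329.5, 86.7], [-106.9, -306.0, 108.9]]
0.6 [190.5, 106.7, 17.0, 13.9] [[-14.7, -22.2, -18.2], [-12.6, -5.2, -3.2], [8.0, 18.8, 10.0]]
```

```bash
python3 -m creep '[[0,0,0,-0.1,0.2,2.5,4],[0,0,0,0,0,3.5,4],[0,0,0,0,0,2.4,4],[0,0,0,0,0,0.8,4],[0,0,0,0,0,0.2,4],[0,0,0,0,0,0,4],[0,0,0,0,0,0,4]]'
python3 -c "
from h import *
plan(.4293,.3097,.018,56.4)"
```

```text
time_s: 28.13
tcp_pos: [0.4299, 0.3097, 0.0201]
orientation: [0.289, 0.957, 0.0, 0.0]
ft_force: [-0.0, -0.3, 0.1]
finger_gap: 0.0454
gripper_force: 41.5
t 28.13 tcp [429.9 309.7  20.1] yaw 56.5 turn 0.1 shift cm [ 0.05 -0.03  0.21] in present axes [ 0.05 -0.03  0.21] tilt [ 0.1  0.  -0. ] F [-0.  -0.3  0.1] gap 45.4 grip 41.5 j [-0.95  0.58  0.34  2.   -0.32  0.61  0.58]
```

Set down, release, rise and back clear (toward the base, away from the view).

```bash
python3 -m creep '[[0,0,0,0,0,0.2,4],[0,0,0,0,0,0,4],[0,0,0,0,0,0,6.2],[0,0,0,0,0,0,6.2],[0,0,0,0,0,0,6.2],[0,0,0,0,0,-2,6.2],[0,0,0,0,0,-4,7],[0,0,0,0,0,-4,7],[0,0,0,0,-4,-2,7],[0,0,0,0,-4,0,7],[0,0,0,0,-4,0,7],[0,0,0,0,-4,0,7],[0,0,0,0,-4,0,7],[0,0,0,0,-4,0,7],[0,0,0,0,-4,0,7],[0,0,0,0,0,0,7]]'
python3 - <<'E'
from h import *
p,W,c,T=snap("top","t7")
plan(.4293,.3097,.018,56.4)
for l in H: find("top",l,W,p)
cv2.imwrite("pics/t7c.png",cv2.resize(p[90:290,40:480,::-1],(800,364),interpolation=cv2.INTER_CUBIC))
E
```

```text
time_s: 29.47
tcp_pos: [0.2719, 0.0749, 0.1351]
orientation: [0.289, 0.957, 0.0, -0.002]
ft_force: [0.4, 2.1, 0.5]
finger_gap: 0.0697
gripper_force: 0.0
t 29.52 tcp [274.4  77.2 135.8] yaw 56.4 turn 0.0 shift cm [-0.04 27.94 11.78] in present axes [-0.07 27.91 11.83] tilt [ 0.1 -0.1  0. ] F [ 1.2  1.2 -0.3] gap 70.5 grip 0.0 j [-0.96 -0.11  0.56  2.48  0.08  0.75  0.52]
transformer 0.55 box [384.0, 219.0, 28.0, 20.0] rgb [71. 67. 68.] rect c [ 459.2 -300.4] wh [38.9 50.3] ang 19.5 z95 46.0 mean [ 459.  -299.3   42.9]
large_capacitor 0.81 box [414.0, 208.0, 25.0, 20.0] rgb [68. 66. 65.] rect c [ 476.8 -359.3] wh [34.7 32.9] ang 89.6 z95 49.2 mean [ 476.9 -357.6   47. ]
small_capacitor 0.51 box [362.0, 230.0, 17.0, 13.0] rgb [126.  123.5 117.5] rect c [ 439.1 -236.8] wh [23.3 22.8] ang 43.7 z95 36.9 mean [ 439.2 -236.1   34.3]
fan 0.84 box [106.0, 202.0, 30.0, 28.0] rgb [40. 38. 37.] rect c [480.1 275.8] wh [40.7 40.3] ang 56.1 z95 31.7 mean [479.9 275.9  27.9]
heat_sink 0.91 box [331.0, 162.0, 30.0, 23.0] rgb [103.5  29.   15. ] rect c [ 573.1 -197.7] wh [45.7 28.8] ang 71.3 z95 33.0 
[... 212 characters left out ...]
1.0] rgb [120.   29.   15.5] rect c [355.4 -32.5] wh [28.  44.1] ang 25.2 z95 32.9 mean [355.  -32.1  31.1]
choke 0.73 box [337.0, 131.0, 19.0, 16.0] rgb [125.  73.  43.] rect c [ 661.4 -199.8] wh [34.2 32.9] ang 45.7 z95 15.2 mean [ 661.2 -199.7   13. ]
long_tray 0.69 box [348.0, 205.0, 106.0, 56.0] rgb [77. 73. 68.] rect c [ 463.1 -320.8] wh [ 66. 232.] ang 16.7 z95 13.1 mean [ 467.3 -337.5   11. ]
short_tray 0.97 box [80.0, 197.0, 66.0, 64.0] rgb [70. 70. 69.] rect c [458.1 290.7] wh [ 73.2 125.3] ang 56.5 z95 13.0 mean [453.2 291.6  10.6]
short_tray 0.63 box [340.0, 130.0, 16.0, 13.0] rgb [131.  73.  43.] rect c [ 661.2 -199.8] wh [31.1 33.1] ang 45.8 z95 15.5 mean [ 661.1 -199.9   12.7]
```

View pics/t7c.png

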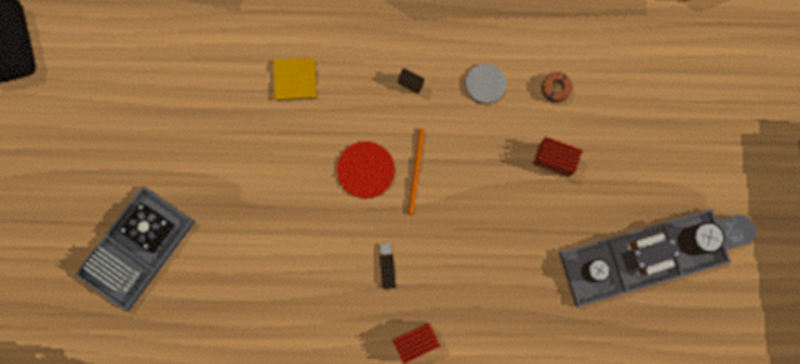

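Both trays are filled as asked, all five parts have their tops at the expected heights, and the relay, choke and red decoys are untouched.

```bash
python3 -m creep '[[0,0,0,0,0,0,7],[0,0,0,0,0,0,7],[0,0,0,0,0,0,7]]' && python3 -c "
from bench import order
print(order.hand_in())"
```

```text
time_s: 30.22
tcp_pos: [0.2762, 0.0787, 0.1357]
orientation: [0.288, 0.958, -0.0, -0.0]
ft_force: [-0.8, 0.0, -0.0]
finger_gap: 0.07
gripper_force: 0.0
the job is handed in; nothing more can be done
None
```

Both kits are made up as asked and the job was handed in at about 30 s; the last top picture shows all five parts standing in the right cells, with the relay and choke left alone.

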